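Clamp the camera carriage with its quick-release

ROBOT

A 6-joint arm with a two-finger parallel gripper is mounted at the origin on the work surface. World frame = base frame: x ahead of the robot, y to its left, z up, the work surface at z = 0. Lengths are in m, angles in rad, forces in N, time in s.
With the tool pointing down it reaches from about 0.375 to 0.9 m from the base axis. Payload 3.1 kg.
Tool frame: the origin (TCP) lies between the finger pads; the fingertips stand 19 mm ahead of it and the grasp point (between the pads) is the TCP; y points along the fingers, z is the direction in which the jaws open and shut, and the axes are right-handed (so a half turn about y gives the same grasp; the last joint's range is limited). The gripper opens to 87 mm and grips with 3 to 60 N. Pads are 19 mm wide; open, the fingers measure 117 mm over their backs; the gripper's body (75 mm by 190 mm) begins 51 mm behind the grasp point.
Start: joints at [-1.52, 0.527, 1.433, -0, 1.181, -0.178], TCP at [0.142, -0.609, 0.212] pointing down, gripper open.
Joint ranges: [-3.08, 3.08], [-0.75, 2.2], [0.22, 2.44], [-1.43, 4.57], [0, 2.65], [-2.85, 2.85]. Speed limits (rad/s): [2.79, 2.79, 3.14, 3.14, 3.14, 3.14].

INTERFACE

Orientations are given as a unit quaternion [x, y, z, w].
In Python, from plant import status, snapshot, camera_model, order gives the robot as it stands.
- The arm moves only by the tool jog_arm, never from a script. Its argument "deltas" is a list of rows, each an object with "fingers": the closure, from 0 (fully open) to 1 (shut); "xyz": the shift along the tool's x, y, z in m, a list of three; "roll": the turn about the tool's y in degrees. A call has 1 to 12 rows; each row is the pose to reach, as a shift and turn from the pose commanded when the call began, along the tool's axes at that moment; what a row does not reach only later rows make up. A row lasts 1/10 s, in which the tool goes at most 50 mm and 8.59 degrees, less where a joint would pass 70% of its speed; a pose out of reach is approached as far as the arm can. A call with a gripper value outside its range is refused whole. The fingers move at their own pace and stop on an object; "grip_force" is the grip in N (left out, the last holds). Time passes only in rows, so rows that repeat a pose let the fingers close. It gives the time, the measured TCP pose, the force and the opening at its end, in the units of the state.
- status.state(): the state, without advancing time (a new reading comes with each control period).
- snapshot(name): name is "scene" or "side" or "wrist"; returns the picture (420x560x3 uint8, red, green, blue); there is no depth.
- camera_model(name): a dict with "camera_matrix" (3x3 intrinsics, pixels), "rvec" (rotation vector, rad) and "tvec" (3), from world to camera coordinates, as OpenCV has them; the wrist camera has in their place "T_tool_cam" (4x4, takes a point from camera to tool coordinates, whose origin is the TCP and whose axes are the tool frame's). Camera axes: x right, y down, z forward; pixel columns grow to the right and rows downward; lengths in m; the calibration is good to about 2 mm. A picture is of the moment at which its call begins: read the wrist's pose just before it. camera_model takes no time and is no camera call.
- order.hand_in(): hands the job in, once; it reports no verdict.
The state is a dict: "clock": time; "q": joint angles; "joint_vel": joint speeds; "joint_torque": joint torques, N m; "tcp_pos": TCP position; "ee_rot": TCP orientation; "ft_force": force on the tool from outside, world axes, zero at the start; "moment": the same for the moment, N m; "width": opening from 0.0 (shut) to 1.0 (fully open).
Only numpy, scipy, OpenCV 4.12 (cv2) and the standard library are available. Lean on these libraries where they do the work, as an engineer would, in place of code of your own. Each camera call takes 0.05 s, during which the arm holds its last target.

TASK

Clamp the camera carriage on its rail with the quick-release. First, with the cam lever still standing open, turn the nut on the opposite side by its arm, up over the top, until it comes up firm; then swing the lever round until it is fully closed, folded along the carriage's side. Leave the loose things on the bench where they are.

Things in the scene. Friction and masses are not known exactly. Their poses are not given: they have to be found in the camera images.
- camera_rail: Fixed rail, 340 (x) x 60 mm, 24 high; in its middle the aluminium carriage, 90 (x) x 76 mm, top at 52 mm, under a black camera that looks to +x (40 wide, top at 92 mm). A target plate stands 125 mm along +x. Origin on the table under the carriage's centre, z up. Place varies 8 x 24 cm, turn up to 0.45 rad. The clamp crosses the carriage along y: cam lever on the +y side, nut on the -y side.
- nut_axis (a point): Fixed point on the nut's turning axis (which runs along the rail's y), 40 mm above the table, in the plane of the nut's arm, 34 mm out from the carriage's -y side. The nut is a steel hub 26 mm across.
- nut_end (a point): Centre of the black ball (16 mm across) on the end of the nut's single arm, a steel bar 10 mm thick; 62 mm from the nut's axis. It moves with the nut in a vertical plane parallel to the rail's x axis.
- nut (a joint): Turn of the nut, rad. 0 = slack, arm leaning 0.45 rad from upright to the rail's -x. Tightening makes it grow: the arm goes up over the top and down towards +x, and comes up firm against a stop at 1.3 (arm leaning 0.85 rad to +x). Starts 0 to 0.4. Turns stiffly (0.26 N m: 4 to 7 N on the arm; clearly more means firm) and stays where it is left. A push from above or beside will do.
- lever_pivot (a point): Fixed point on the cam lever's vertical pivot, 40 mm above the table, 22 mm out from the carriage's +y side.
- lever_end (a point): Centre of the black paddle on the lever's end (32 mm long, 12 mm thick, 18 mm high), 74 mm from the pivot, 40 mm above the table; the lever reaches 90 mm from the pivot. It moves with the lever in a level plane.
- lever (a joint): Swing of the cam lever, rad. 0 = open, straight out along the rail's +y. Closing makes it grow, anticlockwise seen from above, swinging to the rail's -x; 1.57 = fully closed at a stop, parallel to the rail, pointing to -x. Starts 0 to 0.35. Nut firm: resists with up to some 8 N at the paddle, may spring back before 1.25, past 1.4 draws itself home and stays. Nut slack: closes more easily, does not clamp.
- screwdriver: Screwdriver, 170 mm. Loose bystander: leave it alone. Origin at the middle of its underside.
- wrench: Open wrench, 130 mm. Loose bystander: leave it alone. Origin at the middle of its underside.
- hex_key: L-shaped dark hex key, 90 x 25 mm, 5 mm thick. Loose bystander: leave it alone. Origin at the middle of its underside.
- lens_cap: Black lens cap, disc 42 mm across, 9 mm high. Loose bystander: leave it alone. Origin at the middle of its underside.
- vial: Amber glass vial, 28 mm across, 55 mm high. Loose bystander: leave it alone. Origin at the middle of its underside.
- spare_lens: Spare lens barrel, dark metal, 48 mm across, 45 mm high. Loose bystander: leave it alone. Origin at the middle of its underside.
- post_block: Aluminium block 50 x 30 x 25 mm. Loose bystander: leave it alone. Origin at the middle of its underside.

How it is judged:
By the outcome, as a careful person would: the job done as asked, in the order asked, and still so for the second after the job is handed in, with the robot touching nothing.
It also fails if it takes over 48 s, if anything falls off the work surface, if the arm or the gripper's body presses on something with over 40 N, if the wrist force passes 120 N, or if a joint passes its speed limit or range.

## Working session

There is one attempt and no reset: what is moved stays moved. The work goes in short steps, Python scripts to look and compute and a tool call to move; the robot and the scene stay as the last step left them, time stands still between calls to the robot, and variables do not carry over. Pictures are saved under pics/ and viewed, and the job is handed in when it is done.

Besides the shell and the picture viewer there is one more tool, called as a command line: name --argument value ..., lists and objects as JSON in quotes. jog_arm: Moves the arm, as the interface text tells. Its arguments: {"type":"object","properties":{"deltas":{"type":"array","items":{"type":"object","properties":{"fingers":{"type":"number"},"xyz":{"type":"array","items":{"type":"number"}},"roll":{"type":"number"}}}},"grip_force":{"type":"number"}},"required":["deltas"]}

```bash
ls; mkdir -p pics; python3 - <<'E'
from plant import status,snapshot,camera_model
import cv2,numpy as np
print(status.state())
for n in ["scene","side"]:
    cv2.imwrite(f"pics/{n}0.png",snapshot(n)[:,:,::-1]); print(n,camera_model(n))
print(camera_model("wrist"))
E
```

```text
pics
{'clock': 0.0, 'q': array([-1.52052398e+00,  5.28430703e-01,  1.43392610e+00, -3.94269596e-05,
        1.18138634e+00, -1.78479467e-01]), 'joint_vel': array([ 5.72469346e-05, -2.76945534e-04,  1.00891393e-03, -9.96443161e-05,
        2.27927837e-03, -7.18339872e-05]), 'joint_torque': array([-3.85782387e-04, -4.40049040e+01, -1.76590580e+01,  6.32386794e-02,
        5.81560296e-02, -1.74295933e-04]), 'tcp_pos': array([ 0.14171694, -0.60793437,  0.21118588]), 'ee_rot': array([-0.08066914,  0.70324526, -0.7017261 ,  0.08074083]), 'ft_force': array([0.31724149, 0.82217182, 0.56133553]), 'moment': array([-0.01796593,  0.01151141, -0.00706158]), 'width': 0.9982525171206293}
scene {'camera_matrix': array([[460.4363431 ,   0.        , 282.55658977],
       [  0.        , 460.4363431 , 210.82479653],
       [  0.        ,   0.        ,   1.        ]]), 'rvec': array([ 1.13281478,  2.64323217, -0.66040917]), 'tvec': array([ 0.370075  , -0.36990013,  1.14128057])}
side {'camera_matrix': array([[409.40198798,   0.        , 281.4486413 ],
       [  0.        , 409.40198798, 210.77095448],
       [  0.        ,   0.        ,   1.        ]]), 'rvec': array([ 2.25743032, -0.64892071,  0.27494877]), 'tvec': array([-0.46170672,  0.28471971,  0.57893607])}
{'camera_matrix': array([[294.45142407,   0.        , 277.03522544],
       [  0.        , 294.45142407, 208.79036579],
       [  0.        ,   0.        ,   1.        ]]), 'T_tool_cam': array([[ 2.31505009e-04,  9.66542540e-01,  2.56506268e-01,
        -7.10479061e-02],
       [-7.63414063e-04, -2.56506030e-01,  9.66542329e-01,
        -1.72610369e-01],
       [ 9.99999682e-01, -4.19579883e-04,  6.78489737e-04,
        -7.57145936e-05],
       [ 0.00000000e+00,  0.00000000e+00,  0.00000000e+00,
         1.00000000e+00]])}
```

View pics/scene0.png

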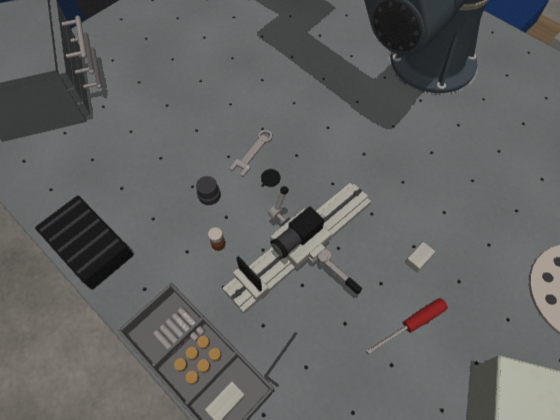

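View pics/side0.png

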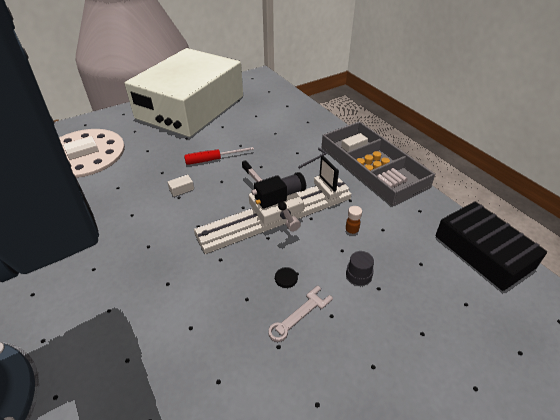

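The scene view shows the rail from about (232,295) to (360,195), the nut ball near (284,190) and the lever paddle near (353,286). In the side view the ball is near (284,207) and the paddle near (246,165). I'll enlarge both.

```bash
python3 - <<'E'
import cv2
a=cv2.imread("pics/scene0.png")[170:320,215:385]; cv2.imwrite("pics/s0c.png",cv2.resize(a,None,fx=4,fy=4,interpolation=cv2.INTER_CUBIC)[:600,:800])
a=cv2.imread("pics/side0.png")[140:260,185:365]; cv2.imwrite("pics/d0c.png",cv2.resize(a,None,fx=4,fy=4,interpolation=cv2.INTER_CUBIC))
E
```

```text
(no output)
```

View pics/s0c.png

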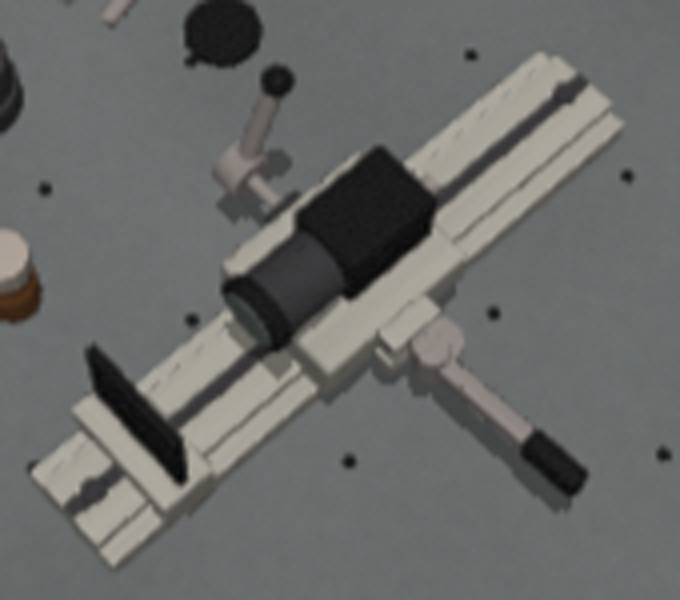

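View pics/d0c.png

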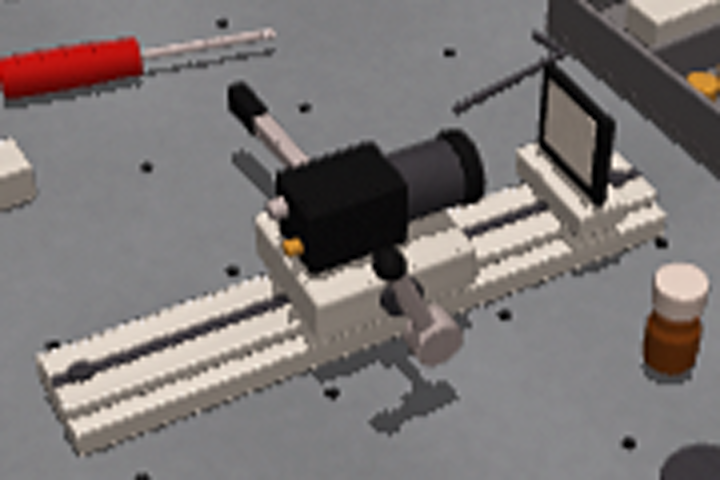

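```bash
cat > h.py <<'E'
import numpy as np,cv2
from plant import status,snapshot,camera_model
def ray(n,uv):
    c=camera_model(n);K=c['camera_matrix']
    if n=='wrist':
        raise 0
    R=cv2.Rodrigues(c['rvec'])[0];t=c['tvec']
    d=R.T@np.linalg.solve(K,[uv[0],uv[1],1]);return -R.T@t,d/np.linalg.norm(d)
def plane(n,uv,z):
    o,d=ray(n,uv);return o+d*(z-o[2])/d[2]
def tri(a,b):
    A=[];B=[]
    M=np.zeros((3,3));v=np.zeros(3);L=[ray(*a),ray(*b)]
    for o,d in L:
        P=np.eye(3)-np.outer(d,d);M+=P;v+=P@o
    x=np.linalg.solve(M,v);return x,[np.linalg.norm((np.eye(3)-np.outer(d,d))@(x-o)) for o,d in L]
def proj(n,p):
    c=camera_model(n);return cv2.projectPoints(np.array([p],float),c['rvec'],c['tvec'],c['camera_matrix'],None)[0].ravel()
E
python3 - <<'E'
from h import *
np.set_printoptions(precision=4,suppress=True)
S=lambda u,v:(u/4+215-.4,v/4+170-.4)
D=lambda u,v:(u/4+185-.4,v/4+140-.4)
C=[S(32,473),S(112,556),S(622,120),S(540,52)]
P=[plane('scene',c,.024) for c in C]
for p in P:print(p)
Cd=[D(663,210),D(540,140),D(40,357),D(78,432)]
print('side');[print(plane('side',c,.024)) for c in Cd]
P=np.array(P);cen=P.mean(0);x=(P[0]+P[1]-P[2]-P[3])/2;L=np.linalg.norm(x);x/=L
print('center',cen,'yaw',np.arctan2(x[1],x[0]),L)
y=np.array([-x[1],x[0],0]); c0=cen*[1,1,0]
loc=lambda p:np.array([(p-c0)@x,(p-c0)@y,p[2]])
b,e=tri(('scene',S(277,81)),('side',D(389,264)));print('ball',b,e,loc(b))
b,e=tri(('scene',S(554,463)),('side',D(245,101)));print('pad',b,e,loc(b))
b=plane('scene',S(437,335),.05);print('pivot',b,loc(b))
for n,u in [('screwdr tip',(368,352)),('handle',(446,302)),('cap',(271,177)),('vial',(217,245)),('wrench',(240,168)),('wr2',(267,133)),('block',(421,257)),('lens',(208,192))]:
    p=plane('scene',u,.01);print(n,p,loc(p))
E
```

```text
[0.7591 0.0606 0.024 ]
[0.7608 0.1148 0.024 ]
[0.4275 0.1401 0.024 ]
[0.4251 0.0844 0.024 ]
side
[0.7531 0.0531 0.024 ]
[0.7324 0.1374 0.024 ]
[0.4246 0.1299 0.024 ]
[0.4202 0.0751 0.024 ]
center [0.5931 0.1    0.024 ] yaw -0.07352000991818272 0.33456585599127725
ball [0.5631 0.0283 0.0979] [np.float64(0.0002399807559542349), np.float64(0.00023998075595423719)] [-0.0247 -0.0738  0.0979]
pad [0.5973 0.2333 0.0443] [np.float64(0.0009398775139099408), np.float64(0.0009398775139098669)] [-0.0056  0.1332  0.0443]
pivot [0.5898 0.1555 0.05  ] [-0.0074  0.0551  0.05  ]
screwdr tip [0.6617 0.3247 0.01  ] [0.0518 0.2291 0.01  ]
handle [0.4931 0.3723 0.01  ] [-0.1198  0.2642  0.01  ]
cap [ 0.5208 -0.0486  0.01  ] [-0.0612 -0.1536  0.01  ]
vial [ 0.7053 -0.0157  0.01  ] [ 0.1204 -0.1072  0.01  ]
wrench [ 0.5502 -0.1123  0.01  ] [-0.0272 -0.2149  0.01  ]
wr2 [ 0.4443 -0.1358  0.01  ] [-0.1312 -0.2461  0.01  ]
block [0.4518 0.287  0.01  ] [-0.1547  0.1761  0.01  ]
lens [ 0.6371 -0.1176  0.01  ] [ 0.0598 -0.2138  0.01  ]
```

```bash
cat >> h.py <<'E'
from scipy.spatial.transform import Rotation as Ro
O=np.array([.590,.100,0]);yaw=-.075
X=np.array([np.cos(yaw),np.sin(yaw),0]);Y=np.array([-X[1],X[0],0]);RL=np.c_[X,Y,[0,0,1]]
def cur():
    s=status.state();return s,s['tcp_pos'],Ro.from_quat(s['ee_rot']).as_matrix()
E
python3 - <<'E'
from h import *
np.set_printoptions(precision=4,suppress=True)
s,p,R=cur();print(R);print('in rail',RL.T@R)
t=O+RL@[-.065,-.072,.2];print(t,R.T@(t-p))
E
```

```text
[[-0.9739 -0.0001  0.2269]
 [-0.2269  0.0019 -0.9739]
 [-0.0003 -1.     -0.0019]]
in rail [[-0.9542 -0.0003  0.2992]
 [-0.2992  0.0019 -0.9542]
 [-0.0003 -1.     -0.0019]]
[0.5198 0.0331 0.2   ] [-0.5136  0.0125 -0.5386]
```

jog_arm --deltas '[{"xyz": [-0.5136, 0.0, -0.5386], "roll": 17.4, "fingers": 1}, {"xyz": [-0.5136, 0.0, -0.5386], "roll": 17.4, "fingers": 1}, {"xyz": [-0.5136, 0.0, -0.5386], "roll": 17.4, "fingers": 1}, {"xyz": [-0.5136, 0.0, -0.5386], "roll": 17.4, "fingers": 1}, {"xyz": [-0.5136, 0.0, -0.5386], "roll": 17.4, "fingers": 1}, {"xyz": [-0.5136, 0.0, -0.5386], "roll": 17.4, "fingers": 1}, {"xyz": [-0.5136, 0.0, -0.5386], "roll": 17.4, "fingers": 1}, {"xyz": [-0.5136, 0.0, -0.5386], "roll": 17.4, "fingers": 1}, {"xyz": [-0.5136, 0.0, -0.5386], "roll": 17.4, "fingers": 1}, {"xyz": [-0.5136, 0.0, -0.5386], "roll": 17.4, "fingers": 1}, {"xyz": [-0.5136, 0.0, -0.5386], "roll": 17.4, "fingers": 1}, {"xyz": [-0.5136, 0.0, -0.5386], "roll": 17.4, "fingers": 1}]' --grip_force 20

```text
clock: 1.3
tcp_pos: [0.4471, -0.0899, 0.2121]
ee_rot: [-0.026, -0.707, 0.707, 0.027]
ft_force: [1.3, -0.8, 0.3]
width: 0.03
```

```bash
cat > g.py <<'E'
from h import *
import sys
np.set_printoptions(precision=4,suppress=True)
def go(l,):
    s,p,R=cur();t=O+RL@np.array(l);print('rail',RL.T@(p-O),'delta',R.T@(t-p),'q',s['q'],'w',s['width'],'F',RL.T@s['ft_force'],s['clock']);print((RL.T@R)[:,0])
go([float(v) for v in sys.argv[1:4]])
E
python3 g.py -.065 -.072 .2
```

```text
rail [-0.1282 -0.2     0.2121] delta [-0.0632  0.0121 -0.128 ] q [-0.4441  0.3013  1.8405 -0.0001  0.9998  1.2017] w 0.03019697076957501 F [ 1.3222 -0.7437  0.346 ] 1.3
[-1.     -0.0001  0.0001]
```

jog_arm --deltas '[{"xyz": [-0.05, 0.0, -0.115], "fingers": 1}, {"xyz": [-0.05, 0.0, -0.115], "fingers": 1}, {"xyz": [-0.05, 0.0, -0.115], "fingers": 1}, {"xyz": [-0.05, 0.04, -0.115], "fingers": 1}, {"xyz": [-0.05, 0.04, -0.115], "fingers": 1}, {"xyz": [-0.05, 0.04, -0.115], "fingers": 1}]'

```text
invalid input at $.deltas[0]: expected keys fingers, xyz, roll
```

```bash
python3 g.py -.065 -.072 .094; python3 - <<'E'
from h import *
for n in ["scene","side","wrist"]:
    a=snapshot(n)[:,:,::-1]
    if n=="scene": a=cv2.resize(a[150:320,215:385],None,fx=3.5,fy=3.5,interpolation=cv2.INTER_CUBIC)
    if n=="side": a=cv2.resize(a[120:260,165:365],None,fx=4,fy=4,interpolation=cv2.INTER_CUBIC)
    cv2.imwrite(f"pics/{n}1.png",a)
E
```

```text
rail [-0.1282 -0.2     0.2121] delta [-0.0633  0.1181 -0.1281] q [-0.4441  0.3013  1.8405 -0.0001  0.9998  1.2017] w 0.03019697076957501 F [ 1.3222 -0.7437  0.346 ] 1.3
[-1.     -0.0001  0.0001]
```

View pics/scene1.png

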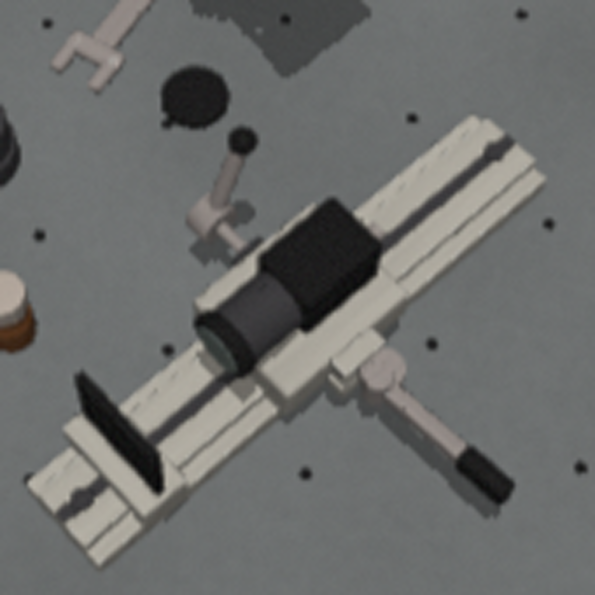

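View pics/wrist1.png

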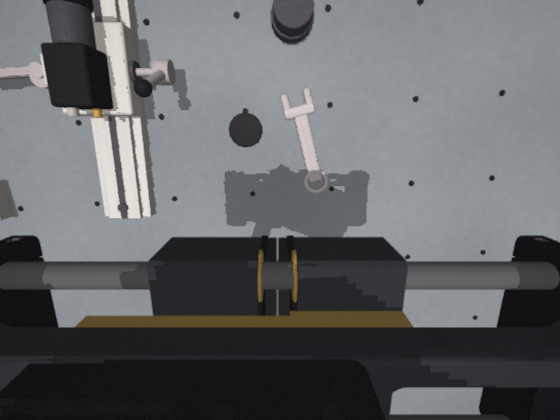

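The scene and wrist views (ball at about (143,88) in the wrist view) show nothing disturbed. The call was refused because it lacked the roll key, so I'll resend it.

jog_arm --deltas '[{"xyz": [-0.063, 0.0, -0.128], "fingers": 1, "roll": 0}, {"xyz": [-0.063, 0.0, -0.128], "fingers": 1, "roll": 0}, {"xyz": [-0.063, 0.0, -0.128], "fingers": 1, "roll": 0}, {"xyz": [-0.063, 0.05, -0.128], "fingers": 1, "roll": 0}, {"xyz": [-0.063, 0.09, -0.128], "fingers": 1, "roll": 0}, {"xyz": [-0.063, 0.118, -0.128], "fingers": 1, "roll": 0}, {"xyz": [-0.063, 0.118, -0.128], "fingers": 1, "roll": 0}]'

```text
clock: 2.15
tcp_pos: [0.5154, 0.0299, 0.0905]
ee_rot: [0.024, 0.707, -0.706, -0.031]
ft_force: [0.1, -0.6, 0.1]
width: 0.003
```

```bash
python3 g.py -.035 -.072 .094; python3 - <<'E'
from h import *
for n in ["scene","side"]:
    a=snapshot(n)[:,:,::-1]
    if n=="scene": a=cv2.resize(a[150:320,215:385],None,fx=3.5,fy=3.5,interpolation=cv2.INTER_CUBIC)
    if n=="side": a=cv2.resize(a[120:260,165:365],None,fx=4,fy=4,interpolation=cv2.INTER_CUBIC)
    cv2.imwrite(f"pics/{n}2.png",a)
E
```

```text
rail [-0.0691 -0.0754  0.0905] delta [-0.0341 -0.0038 -0.0035] q [-0.1584  0.5731  1.8048 -0.0006  0.7734  1.4896] w 0.002796041380346832 F [ 0.1236 -0.6376  0.1318] 2.15
[-1.      0.0018  0.0097]
```

View pics/side2.png

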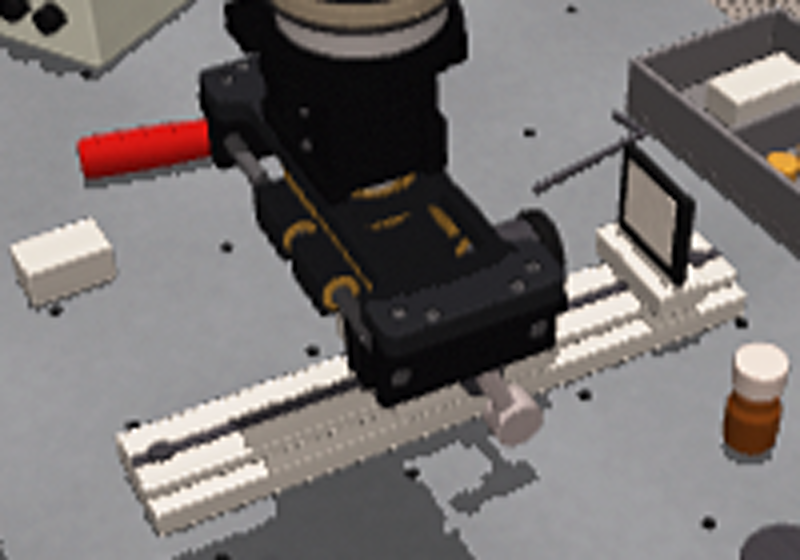

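View pics/scene2.png

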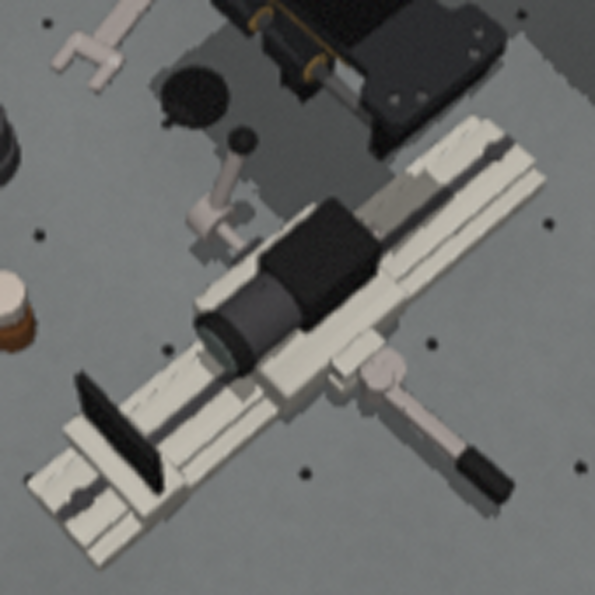

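Fingers are shut and about 25 mm behind the ball, with the body clear above the camera. I'll push along +x, which is tool -x.

jog_arm --deltas '[{"xyz": [-0.01, -0.003, -0.003], "fingers": 1, "roll": 0}, {"xyz": [-0.02, -0.003, -0.003], "fingers": 1, "roll": 0}, {"xyz": [-0.02, -0.003, -0.003], "fingers": 1, "roll": 0}]'

```text
clock: 2.55
tcp_pos: [0.5432, 0.0318, 0.0992]
ee_rot: [-0.029, -0.706, 0.707, 0.024]
ft_force: [-0.2, -0.3, -0.4]
width: 0.011
```

```bash
python3 g.py -.00 -.072 .094
```

```text
rail [-0.0416 -0.0715  0.0992] delta [-0.0415  0.0055  0.0005] q [-0.1469  0.5801  1.7429 -0.0001  0.8113  1.499 ] w 0.011107921640755693 F [-0.1569 -0.3066 -0.3602] 2.55
[-1.      0.     -0.0073]
```

jog_arm --deltas '[{"xyz": [-0.008, 0.005, 0], "fingers": 1, "roll": 0}, {"xyz": [-0.016, 0.005, 0], "fingers": 1, "roll": 0}, {"xyz": [-0.024, 0.005, 0], "fingers": 1, "roll": 0}, {"xyz": [-0.032, 0.005, 0], "fingers": 1, "roll": 0}, {"xyz": [-0.032, 0.005, 0], "fingers": 1, "roll": 0}]'

```text
clock: 3.05
tcp_pos: [0.5718, 0.0301, 0.0955]
ee_rot: [-0.027, -0.706, 0.707, 0.026]
ft_force: [-5.5, 0.4, 20.5]
width: 0.006
```

```bash
python3 g.py .022 -.072 .094; python3 - <<'E'
from h import *
for n in ["scene","wrist"]:
    a=snapshot(n)[:,:,::-1]
    if n=="scene": a=cv2.resize(a[150:320,215:385],None,fx=3.5,fy=3.5,interpolation=cv2.INTER_CUBIC)
    cv2.imwrite(f"pics/{n}3.png",a)
E
```

```text
rail [-0.0129 -0.0711  0.0955] delta [-0.0349  0.0016  0.0009] q [-0.1423  0.6163  1.668  -0.0006  0.8558  1.5032] w 0.0062722323537217 F [-5.541  -0.0407 20.5275] 3.05
[-1.     -0.0007 -0.0014]
```

View pics/scene3.png

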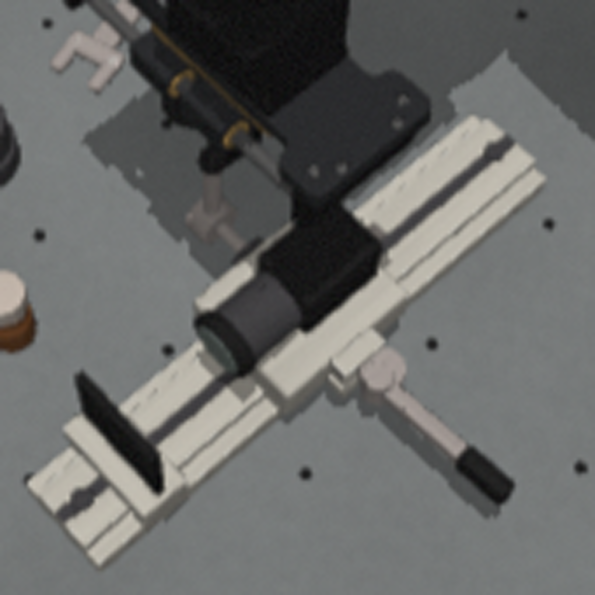

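View pics/wrist3.png

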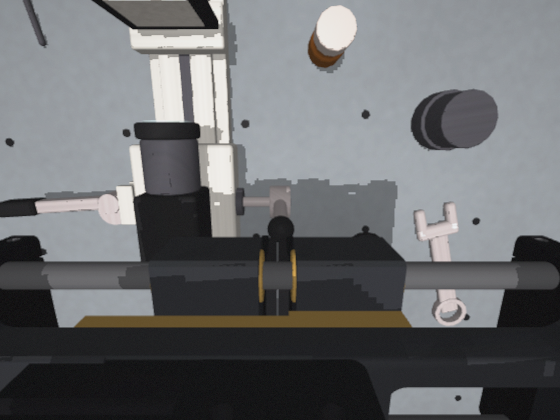

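```bash
python3 - <<'E'
from h import *
np.set_printoptions(precision=4,suppress=True)
s,p,R=cur();print('F',RL.T@s['ft_force'],'M',RL.T@s['moment'],s['clock'],p)
c=camera_model('wrist');T=c['T_tool_cam']
for uv in [(281,229),(281,195)]:
    d=T[:3,:3]@np.linalg.solve(c['camera_matrix'],[*uv,1]);o=T[:3,3]
    ol=RL.T@(p+R@o-O);dl=RL.T@R@d
    print(ol,dl)
    for z in (.03,.05,.09,.095,.1,.105):print(z,ol+dl*(z-ol[2])/dl[2])
E
```

```text
F [-6.7419 -0.4926 20.9758] M [-0.0557  0.911   0.0284] 3.15 [0.5718 0.0301 0.0955]
[ 0.0578 -0.0705  0.2682] [-0.3208 -0.0149 -0.9496]
0.03 [-0.0227 -0.0742  0.03  ]
0.05 [-0.016  -0.0739  0.05  ]
0.09 [-0.0024 -0.0733  0.09  ]
0.095 [-0.0008 -0.0732  0.095 ]
0.1 [ 0.0009 -0.0732  0.1   ]
0.105 [ 0.0026 -0.0731  0.105 ]
[ 0.0578 -0.0705  0.2682] [-0.2092 -0.0149 -0.979 ]
0.03 [ 0.0069 -0.0741  0.03  ]
0.05 [ 0.0111 -0.0738  0.05  ]
0.09 [ 0.0197 -0.0732  0.09  ]
0.095 [ 0.0208 -0.0731  0.095 ]
0.1 [ 0.0218 -0.0731  0.1   ]
0.105 [ 0.0229 -0.073   0.105 ]
```

The ball is nearly upright at about x = +1 mm in the rail frame. There is a 20 N upward force because the ball rose against the finger, so I'll lift slightly to relieve it before continuing.

jog_arm --deltas '[{"xyz": [0, -0.003, 0], "fingers": 1, "roll": 0}, {"xyz": [0, -0.003, 0], "fingers": 1, "roll": 0}]'

```text
clock: 3.35
tcp_pos: [0.5712, 0.0302, 0.0962]
ee_rot: [-0.026, -0.707, 0.707, 0.026]
ft_force: [-2.3, -0.9, 8.4]
width: 0.006
```

```bash
python3 g.py .022 -.072 .094
```

```text
rail [-0.0135 -0.0711  0.0962] delta [-0.0355  0.0022  0.001 ] q [-0.1424  0.6149  1.6684 -0.0004  0.8578  1.5031] w 0.006001232215296039 F [-2.2442 -1.1159  8.402 ] 3.35
[-1.     -0.0005 -0.0004]
```

jog_arm --deltas '[{"xyz": [-0.002, -0.002, 0], "fingers": 1, "roll": 0}, {"xyz": [-0.006, -0.002, 0], "fingers": 1, "roll": 0}, {"xyz": [-0.012, -0.002, 0], "fingers": 1, "roll": 0}, {"xyz": [-0.016, -0.001, 0], "fingers": 1, "roll": 0}]'

```text
clock: 3.75
tcp_pos: [0.5874, 0.029, 0.0963]
ee_rot: [0.026, 0.707, -0.707, -0.027]
ft_force: [-3.5, -0.7, 8.1]
width: 0.006
```

```bash
python3 g.py .022 -.072 .094
```

```text
rail [ 0.0027 -0.071   0.0963] delta [-0.0193  0.0023  0.001 ] q [-0.1406  0.6315  1.6262  0.      0.8842  1.5051] w 0.006259862507374766 F [-3.4262 -0.979   8.1095] 3.75
[-1.     -0.0001  0.0003]
```

jog_arm --deltas '[{"xyz": [-0.004, -0.001, 0], "fingers": 1, "roll": 0}, {"xyz": [-0.008, -0.001, 0], "fingers": 1, "roll": 0}, {"xyz": [-0.012, -0.001, 0], "fingers": 1, "roll": 0}, {"xyz": [-0.012, -0.001, 0], "fingers": 1, "roll": 0}]'

```text
clock: 4.15
tcp_pos: [0.6012, 0.0278, 0.0971]
ee_rot: [-0.028, -0.707, 0.707, 0.025]
ft_force: [-0.1, -0.6, 0.4]
width: 0.003
```

```bash
python3 g.py .022 -.072 .094; python3 - <<'E'
from h import *
for n in ["side","wrist"]:
    a=snapshot(n)[:,:,::-1]
    if n=="side": a=cv2.resize(a[120:260,165:365],None,fx=4,fy=4,interpolation=cv2.INTER_CUBIC)
    cv2.imwrite(f"pics/{n}4.png",a)
E
```

```text
rail [ 0.0165 -0.0711  0.0971] delta [-0.0055  0.0031  0.0009] q [-0.1394  0.6433  1.5934  0.0003  0.901   1.5063] w 0.003181620731731865 F [-0.08   -0.6314  0.4358] 4.15
[-1.      0.0001 -0.0039]
```

View pics/side4.png

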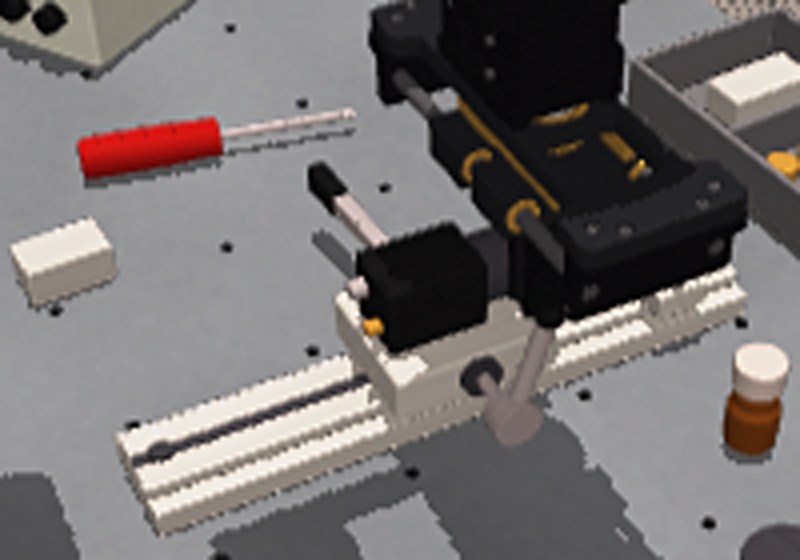

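View pics/wrist4.png

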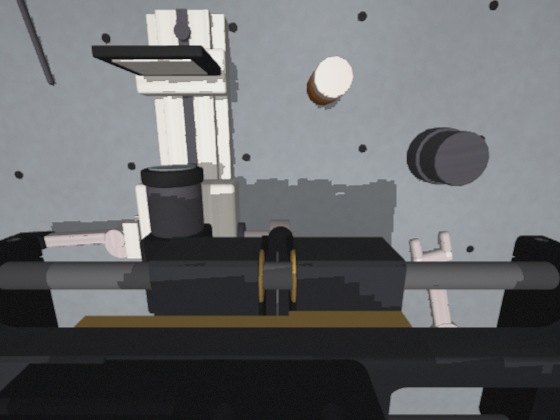

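The arm now leans to +x with the ball ahead of the finger. I'll continue, going slightly down.

jog_arm --deltas '[{"xyz": [-0.004, 0.003, 0], "fingers": 1, "roll": 0}, {"xyz": [-0.008, 0.003, 0], "fingers": 1, "roll": 0}, {"xyz": [-0.01, 0.003, 0], "fingers": 1, "roll": 0}, {"xyz": [-0.01, 0.003, 0], "fingers": 1, "roll": 0}]'

```text
clock: 4.65
tcp_pos: [0.609, 0.0273, 0.0942]
ee_rot: [-0.026, -0.707, 0.707, 0.026]
ft_force: [-3.3, -0.0, 3.3]
width: 0.008
```

```bash
python3 g.py .03 -.072 .092
```

```text
rail [ 0.0244 -0.0711  0.0942] delta [-0.0056  0.0022  0.0009] q [-0.1383  0.657   1.5713 -0.0001  0.9133  1.5074] w 0.00841513518382532 F [-3.2827 -0.2812  3.3329] 4.65
[-1.     -0.0002  0.    ]
```

jog_arm --deltas '[{"xyz": [-0.003, 0.002, 0], "fingers": 1, "roll": 0}, {"xyz": [-0.005, 0.004, 0], "fingers": 1, "roll": 0}, {"xyz": [-0.005, 0.004, 0], "fingers": 1, "roll": 0}]'

```text
clock: 4.95
tcp_pos: [0.6159, 0.0268, 0.091]
ee_rot: [-0.028, -0.707, 0.707, 0.025]
ft_force: [0.9, 0.2, 4.5]
width: 0.007
```

```bash
python3 g.py .03 -.072 .092
```

```text
rail [ 0.0313 -0.0711  0.091 ] delta [ 0.0013 -0.0011  0.0009] q [-0.1377  0.6675  1.5586  0.0003  0.9111  1.5079] w 0.007228412282556876 F [0.923  0.2603 4.5228] 4.95
[-1.      0.     -0.0044]
```

jog_arm --deltas '[{"xyz": [-0.002, 0.002, 0], "fingers": 1, "roll": 0}, {"xyz": [-0.003, 0.004, 0], "fingers": 1, "roll": 0}, {"xyz": [-0.003, 0.004, 0], "fingers": 1, "roll": 0}]'

```text
clock: 5.25
tcp_pos: [0.6209, 0.0263, 0.088]
ee_rot: [-0.03, -0.706, 0.707, 0.023]
ft_force: [1.7, -0.4, 7.1]
width: 0.004
```

```bash
python3 g.py .03 -.072 .092; python3 - <<'E'
from h import *
for n in ["side"]:
    a=snapshot(n)[:,:,::-1]
    if n=="side": a=cv2.resize(a[120:260,165:365],None,fx=4,fy=4,interpolation=cv2.INTER_CUBIC)
    cv2.imwrite(f"pics/{n}5.png",a)
E
```

```text
rail [ 0.0363 -0.0711  0.088 ] delta [ 0.0063 -0.0041  0.0009] q [-0.1374  0.6754  1.5509  0.0006  0.9061  1.5082] w 0.0035554931487189454 F [ 1.679  -0.2785  7.0808] 5.25
[-1.      0.0001 -0.0091]
```

View pics/side5.png

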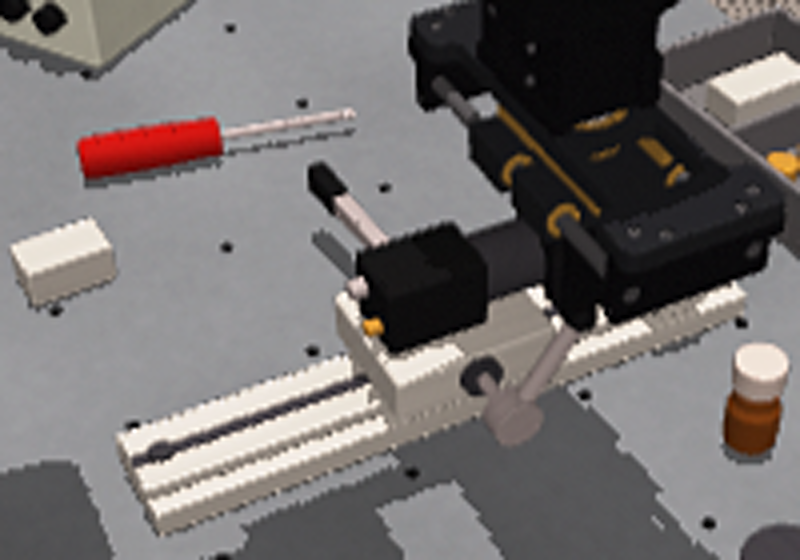

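jog_arm --deltas '[{"xyz": [-0.002, 0.002, 0], "fingers": 1, "roll": 0}, {"xyz": [-0.003, 0.004, 0], "fingers": 1, "roll": 0}, {"xyz": [-0.003, 0.004, 0], "fingers": 1, "roll": 0}]'

```text
clock: 5.6
tcp_pos: [0.6256, 0.026, 0.0848]
ee_rot: [-0.031, -0.706, 0.707, 0.022]
ft_force: [2.5, 1.3, 8.4]
width: 0.004
```

```bash
python3 g.py .03 -.072 .092
```

```text
rail [ 0.041  -0.0712  0.0848] delta [ 0.0109 -0.0074  0.0008] q [-0.1371  0.6837  1.5435  0.0009  0.9016  1.5085] w 0.003750538241509655 F [2.4132 1.531  8.3685] 5.6
[-0.9999  0.0004 -0.0129]
```

```bash
python3 - <<'E'
from h import *
for n in ["side","scene"]:
    a=snapshot(n)[:,:,::-1]
    if n=="side": a=cv2.resize(a[170:240,265:365],None,fx=8,fy=8,interpolation=cv2.INTER_CUBIC)
    else: a=cv2.resize(a[170:320,215:385],None,fx=4,fy=4,interpolation=cv2.INTER_CUBIC)
    cv2.imwrite(f"pics/{n}6.png",a)
E
```

```text
(no output)
```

View pics/side6.png

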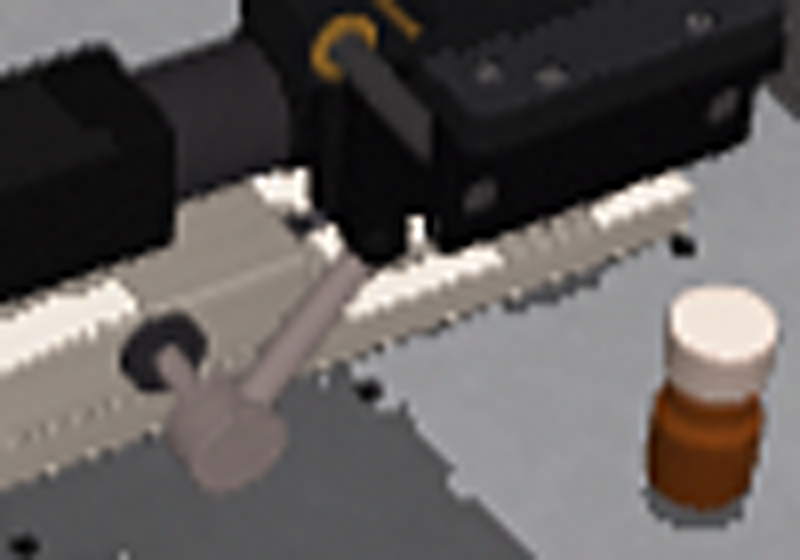

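View pics/scene6.png

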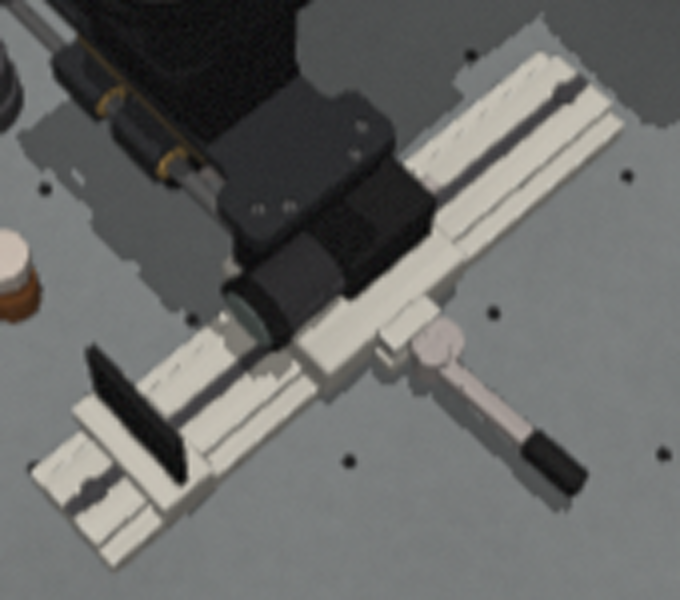

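```bash
python3 - <<'E'
from h import *
for n in [0.08,.8,.9,1.0,1.1,1.2,1.3,1.4]:
    a=n-.45; l=np.array([.062*np.sin(a),-.072,.04+.062*np.cos(a)]);m=np.array([.036*np.sin(a),-.072,.04+.036*np.cos(a)])
    print(n,l.round(4),((proj('side',O+RL@l)-[264.6,169.6])*8).round(),((proj('side',O+RL@m)-[264.6,169.6])*8).round())
print((proj('side',O+RL@[0,-.072,.04])-[264.6,169.6])*8, proj('side',O+RL@[-.022,-.072,.098]))
E
```

```text
0.08 [-0.0224 -0.072   0.0978] [130. 285.] [166. 349.]
0.8 [ 0.0213 -0.072   0.0982] [297. 224.] [261. 313.]
0.9 [ 0.027  -0.072   0.0958] [318. 224.] [273. 313.]
1.0 [ 0.0324 -0.072   0.0929] [338. 226.] [284. 314.]
1.1 [ 0.0375 -0.072   0.0894] [356. 231.] [295. 316.]
1.2 [ 0.0423 -0.072   0.0854] [372. 237.] [305. 319.]
1.3 [ 0.0466 -0.072   0.0809] [387. 245.] [313. 324.]
1.4 [ 0.0504 -0.072   0.0761] [400. 255.] [321. 329.]
[212.94815808 431.04655495] [281.06625886 205.11642248]
```

```bash
python3 - <<'E'
from h import *
s,p,R=cur()
for d in (0,.01,.019):
  for dx in (-.01,0,.01):
    print(d,dx,((proj('side',p+R@[dx,d,0])-[264.6,169.6])*8).round())
a=snapshot('wrist')[:,:,::-1]; a=cv2.resize(a[150:330,190:370],None,fx=3.3,fy=3.3,interpolation=cv2.INTER_CUBIC);cv2.imwrite('pics/w7.png',a)
E
```

```text
0 -0.01 [402. 225.]
0 0 [366. 238.]
0 0.01 [329. 252.]
0.01 -0.01 [400. 256.]
0.01 0 [364. 269.]
0.01 0.01 [328. 283.]
0.019 -0.01 [399. 283.]
0.019 0 [363. 297.]
0.019 0.01 [327. 310.]
```

View pics/w7.png

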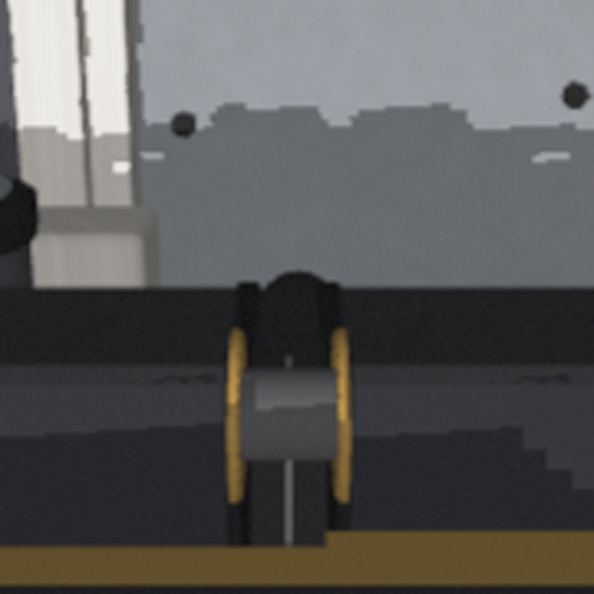

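The arm is at roughly 1.2 to 1.25 rad, and the fingertip is sitting on top of the ball. I'll keep pressing down in small steps and watch for a clear rise in force.

jog_arm --deltas '[{"xyz": [-0.001, 0.002, 0], "fingers": 1, "roll": 0}, {"xyz": [-0.002, 0.003, 0], "fingers": 1, "roll": 0}, {"xyz": [-0.002, 0.003, 0], "fingers": 1, "roll": 0}]'

```text
clock: 6.05
tcp_pos: [0.6286, 0.0257, 0.0824]
ee_rot: [-0.032, -0.706, 0.707, 0.021]
ft_force: [4.0, 0.2, 9.4]
width: 0.004
```

```bash
python3 g.py .03 -.072 .092
```

```text
rail [ 0.0441 -0.0711  0.0824] delta [ 0.0139 -0.0099  0.0009] q [-0.1368  0.6896  1.5387  0.001   0.8981  1.5087] w 0.004051689534059383 F [4.0168 0.5285 9.3875] 6.05
[-0.9999  0.0003 -0.0153]
```

jog_arm --deltas '[{"xyz": [-0.0005, 0.001, 0], "fingers": 1, "roll": 0}, {"xyz": [-0.001, 0.002, 0], "fingers": 1, "roll": 0}, {"xyz": [-0.001, 0.003, 0], "fingers": 1, "roll": 0}, {"xyz": [-0.001, 0.003, 0], "fingers": 1, "roll": 0}]'

```text
clock: 6.45
tcp_pos: [0.6312, 0.0255, 0.0801]
ee_rot: [-0.033, -0.706, 0.707, 0.02]
ft_force: [5.1, 0.9, 11.2]
width: 0.004
```

```bash
python3 g.py .03 -.072 .092
```

```text
rail [ 0.0467 -0.0712  0.0801] delta [ 0.0164 -0.0122  0.0008] q [-0.1367  0.6942  1.5361  0.0013  0.8923  1.5088] w 0.0038380842714291273 F [ 5.0248  1.2643 11.2215] 6.45
[-0.9998  0.0005 -0.019 ]
```

jog_arm --deltas '[{"xyz": [0, 0.001, 0], "fingers": 1, "roll": 0}, {"xyz": [0, 0.002, 0], "fingers": 1, "roll": 0}, {"xyz": [0, 0.003, 0], "fingers": 1, "roll": 0}, {"xyz": [0, 0.003, 0], "fingers": 1, "roll": 0}]'

```text
clock: 6.85
tcp_pos: [0.6332, 0.0253, 0.0782]
ee_rot: [-0.035, -0.706, 0.707, 0.018]
ft_force: [7.0, 0.7, 13.3]
width: 0.008
```

```bash
python3 g.py .03 -.072 .092; python3 - <<'E'
from h import *
for n in ["side"]:
    a=snapshot(n)[:,:,::-1]
    if n=="side": a=cv2.resize(a[170:240,265:365],None,fx=8,fy=8,interpolation=cv2.INTER_CUBIC)
    cv2.imwrite(f"pics/{n}8.png",a)
E
```

```text
rail [ 0.0486 -0.0712  0.0782] delta [ 0.0183 -0.0143  0.0008] q [-0.1367  0.6976  1.5356  0.0015  0.8849  1.5088] w 0.00832113167302432 F [ 6.9513  1.2369 13.31  ] 6.85
[-0.9997  0.0006 -0.0234]
```

View pics/side8.png

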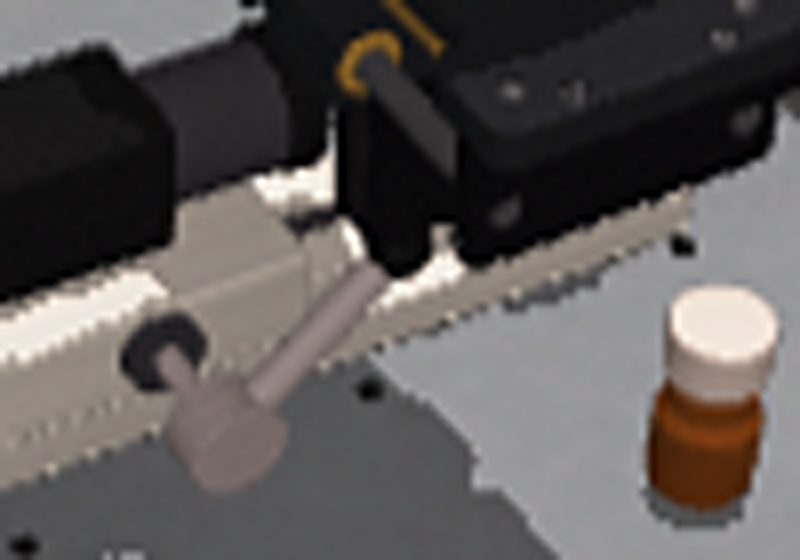

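jog_arm --deltas '[{"xyz": [0, 0.001, 0], "fingers": 1, "roll": 0}, {"xyz": [0, 0.002, 0], "fingers": 1, "roll": 0}, {"xyz": [0, 0.002, 0], "fingers": 1, "roll": 0}]'

```text
clock: 7.2
tcp_pos: [0.6333, 0.0253, 0.0778]
ee_rot: [-0.035, -0.706, 0.707, 0.018]
ft_force: [3.5, 0.7, 22.1]
width: 0.005
```

```bash
python3 g.py .03 -.072 .092
```

```text
rail [ 0.0488 -0.0712  0.0778] delta [ 0.0185 -0.0146  0.0008] q [-0.1366  0.6981  1.5359  0.0013  0.8835  1.5088] w 0.0051558871397168965 F [ 3.418   0.9983 22.109 ] 7.2
[-0.9997  0.0004 -0.0242]
```

It is firm now: 22 N with only 0.4 mm of motion for 2 mm commanded. I'll lift straight off and look.

jog_arm --deltas '[{"xyz": [0, -0.003, 0], "fingers": 1, "roll": 0}, {"xyz": [0, -0.02, 0], "fingers": 1, "roll": 0}, {"xyz": [0, -0.06, 0], "fingers": 1, "roll": 0}, {"xyz": [0, -0.11, 0], "fingers": 1, "roll": 0}, {"xyz": [0, -0.11, 0], "fingers": 1, "roll": 0}, {"xyz": [0.05, -0.11, 0], "fingers": 1, "roll": 0}, {"xyz": [0.1, -0.11, 0], "fingers": 1, "roll": 0}, {"xyz": [0.1, -0.11, 0], "fingers": 1, "roll": 0}]'

```text
clock: 8.0
tcp_pos: [0.5104, 0.036, 0.1778]
ee_rot: [0.02, 0.707, -0.706, -0.033]
ft_force: [0.3, 1.1, -0.7]
width: 0.005
```

```bash
python3 g.py .05 .12 .2; python3 - <<'E'
from h import *
for n in ["side","wrist"]:
    a=snapshot(n)[:,:,::-1]
    if n=="side": a=cv2.resize(a[170:240,265:365],None,fx=8,fy=8,interpolation=cv2.INTER_CUBIC)
    cv2.imwrite(f"pics/{n}9.png",a)
E
```

```text
rail [-0.0746 -0.0698  0.1778] delta [-0.1243 -0.0242 -0.1897] q [-0.1483  0.4312  1.7374  0.0001  0.9914  1.4966] w 0.004585211442211566 F [ 0.1673  1.121  -0.6677] 8.0
[-0.9998 -0.0009  0.0183]
```

View pics/side9.png

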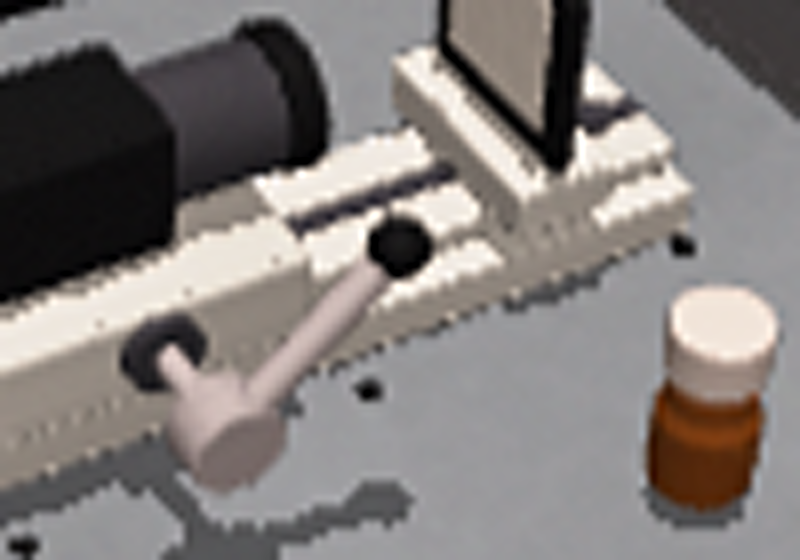

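View pics/wrist9.png

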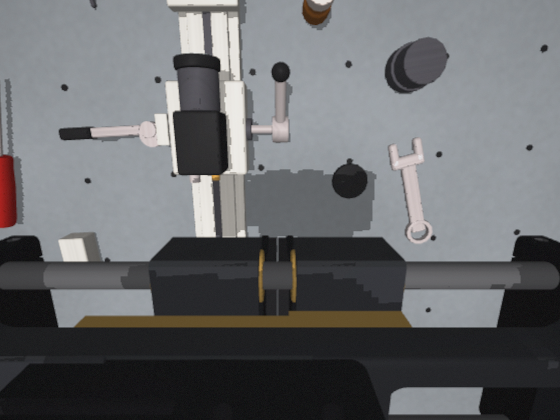

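The ball is at (400,245) in the enlarged side view, at the stop, and it stayed there. Before the lever I'll check where the fingertips really are.

```bash
python3 - <<'E'
from h import *
s,p,R=cur()
a=snapshot('side')[:,:,::-1]
c=proj('side',p).astype(int);x0,y0=c[0]-45,c[1]-45
a=np.ascontiguousarray(cv2.resize(a[y0:y0+90,x0:x0+90],None,fx=6.5,fy=6.5,interpolation=cv2.INTER_CUBIC))
for d,col in ((0,(0,255,0)),(.019,(0,0,255))):
    q=(proj('side',p+R@[0,d,0])-[x0-.4,y0-.4])*6.5;cv2.circle(a,tuple(int(v) for v in q),3,col,-1)
cv2.imwrite('pics/tip.png',a)
E
```

```text
(no output)
```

View pics/tip.png

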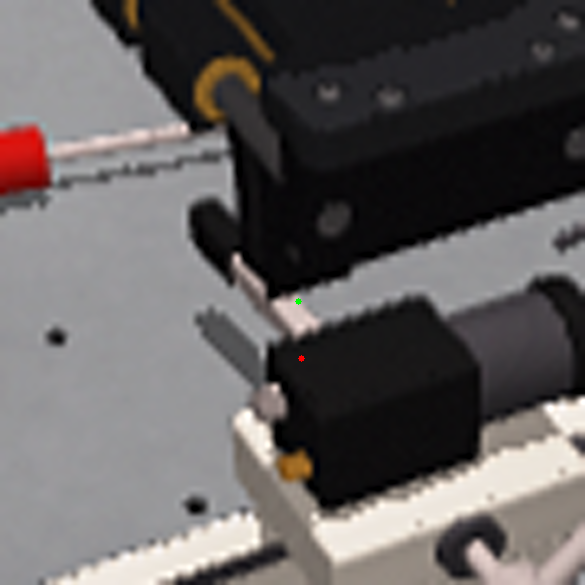

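jog_arm --deltas '[{"xyz": [-0.04, -0.03, -0.05], "fingers": 1, "roll": -8}, {"xyz": [-0.08, -0.03, -0.1], "fingers": 1, "roll": -16}, {"xyz": [-0.124, -0.03, -0.15], "fingers": 1, "roll": -24}, {"xyz": [-0.124, -0.03, -0.19], "fingers": 1, "roll": -32}, {"xyz": [-0.124, -0.03, -0.2], "fingers": 1, "roll": -40}, {"xyz": [-0.124, -0.03, -0.2], "fingers": 1, "roll": -48}, {"xyz": [-0.124, -0.03, -0.2], "fingers": 1, "roll": -56}, {"xyz": [-0.124, -0.03, -0.2], "fingers": 1, "roll": -64}, {"xyz": [-0.124, -0.03, -0.2], "fingers": 1, "roll": -72}, {"xyz": [-0.124, -0.03, -0.2], "fingers": 1, "roll": -80}, {"xyz": [-0.124, -0.03, -0.2], "fingers": 1, "roll": -88}, {"xyz": [-0.124, -0.03, -0.2], "fingers": 1, "roll": -90}]'

```text
clock: 9.35
tcp_pos: [0.6645, 0.2243, 0.2109]
ee_rot: [0.481, -0.517, 0.518, -0.483]
ft_force: [0.3, 0.1, 0.8]
width: 0.009
```

```bash
sed -i 's/O=np.array(\[.590/O=np.array([.5935/' h.py; cat > tip.py <<'E'
from h import *
import sys
s,p,R=cur()
a=snapshot('side')[:,:,::-1]
c=proj('side',p).astype(int);x0,y0=max(c[0]-60,0),max(c[1]-60,0)
a=np.ascontiguousarray(cv2.resize(a[y0:y0+110,x0:x0+120],None,fx=5,fy=5,interpolation=cv2.INTER_CUBIC))
for d,col in ((0,(0,255,0)),(.019,(0,0,255))):
    q=(proj('side',p+R@[0,d,0])-[x0-.4,y0-.4])*5;cv2.circle(a,tuple(int(v) for v in q),3,col,-1)
cv2.imwrite(sys.argv[1],a)
cv2.imwrite(sys.argv[1].replace('.png','w.png'),snapshot('wrist')[:,:,::-1])
E
python3 g.py .05 .12 .2;python3 tip.py pics/tip2.png
```

```text
rail [0.0614 0.1293 0.2109] delta [ 0.0092  0.0109 -0.0115] q [0.1666 0.6344 1.2254 0.0001 1.2786 0.2384] w 0.008589632735835415 F [0.3004 0.1529 0.8121] 9.35
[ 0.0031 -1.     -0.0008]
```

View pics/tip2.png

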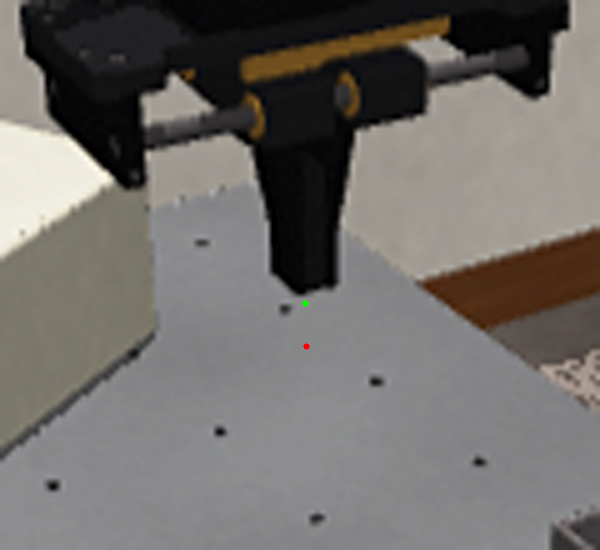

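View pics/tip2w.png

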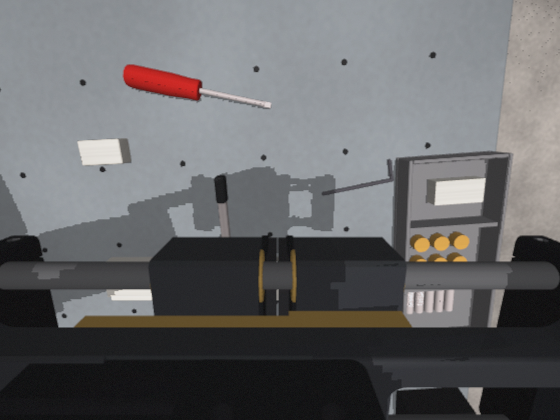

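The side view shows the closed fingertip about 8 mm above the reported TCP, where the documentation puts it 19 mm below. This agrees with the ball contact, so I'll allow for it. Next I'll compute the lever path with the gripper turned along the rail.

```bash
python3 - <<'E'
from h import *
np.set_printoptions(precision=4,suppress=True)
for th in (0,.1,.2,.4,.6,.8,1,1.2,1.3,1.4,1.5,1.57,1.6):
    u=np.array([-np.sin(th),np.cos(th)]);n=np.array([np.cos(th),np.sin(th)])
    print(th,np.array([0,.06])+.074*u+.006*n+[.015,.0095])
s,p,R=cur()
a=snapshot('side')[:,:,::-1];cv2.imwrite('pics/side10.png',a)
E
python3 g.py .05 .14 .1
```

```text
0 [0.021  0.1435]
0.1 [0.0136 0.1437]
0.2 [0.0062 0.1432]
0.4 [-0.0083  0.14  ]
0.6 [-0.0218  0.134 ]
0.8 [-0.0339  0.1254]
1 [-0.044   0.1145]
1.2 [-0.0518  0.1019]
1.3 [-0.0547  0.0951]
1.4 [-0.0569  0.088 ]
1.5 [-0.0584  0.0807]
1.57 [-0.059   0.0756]
1.6 [-0.0591  0.0733]
rail [0.0607 0.1291 0.2109] delta [-0.0108  0.1109 -0.011 ] q [0.1666 0.6338 1.2266 0.0001 1.279  0.2425] w 0.0007601548410094241 F [ 0.2738 -1.0365  0.7458] 9.5
[-0.0009 -1.     -0.0006]
```

jog_arm --deltas '[{"xyz": [-0.01, 0.05, -0.007], "fingers": 1, "roll": 0}, {"xyz": [-0.01, 0.1, -0.007], "fingers": 1, "roll": 0}, {"xyz": [-0.01, 0.12, -0.007], "fingers": 1, "roll": 0}, {"xyz": [-0.01, 0.14, -0.007], "fingers": 1, "roll": 0}, {"xyz": [-0.01, 0.14, -0.007], "fingers": 1, "roll": 0}]'

```text
clock: 10.0
tcp_pos: [0.654, 0.234, 0.0673]
ee_rot: [-0.483, 0.52, -0.517, 0.479]
ft_force: [-1.1, 0.1, 0.5]
width: 0.004
```

```bash
python3 g.py .025 .143 .025;python3 tip.py pics/tip3.png
```

```text
rail [0.0502 0.1382 0.0673] delta [-0.0049  0.0424 -0.025 ] q [ 0.1832  0.7887  1.3449 -0.      1.0142  0.2589] w 0.004007901948865157 F [-1.1187  0.0006  0.5491] 10.0
[-0.0007 -1.      0.0016]
```

View pics/tip3.png

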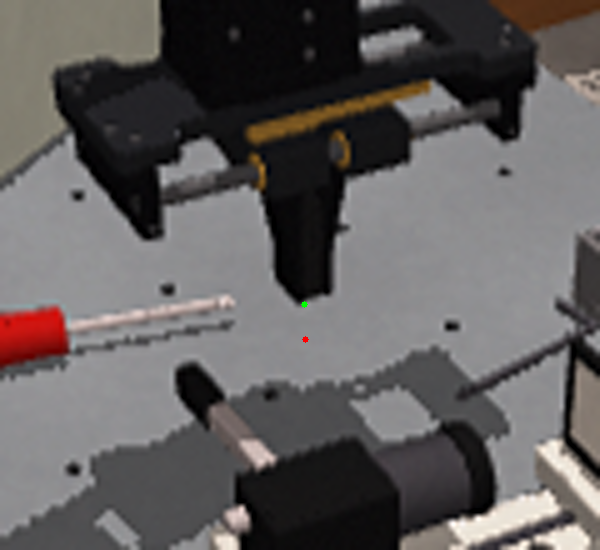

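View pics/tip3w.png

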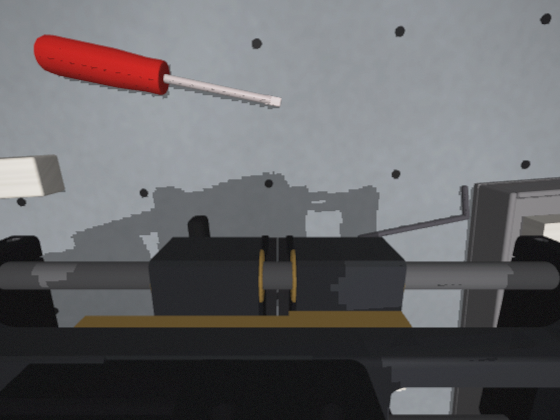

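jog_arm --deltas '[{"xyz": [-0.005, 0.02, 0], "fingers": 1, "roll": 0}, {"xyz": [-0.005, 0.032, 0], "fingers": 1, "roll": 0}, {"xyz": [-0.005, 0.042, 0], "fingers": 1, "roll": 0}, {"xyz": [-0.005, 0.042, 0], "fingers": 1, "roll": 0}, {"xyz": [-0.005, 0.042, 0], "fingers": 1, "roll": 0}]'

```text
clock: 10.6
tcp_pos: [0.6562, 0.2393, 0.0295]
ee_rot: [0.481, -0.518, 0.519, -0.481]
ft_force: [0.7, -0.4, 0.4]
width: 0.006
```

```bash
python3 g.py .025 .143 .025;python3 tip.py pics/tip4.png
```

```text
rail [0.0521 0.1436 0.0295] delta [ 0.0006  0.0045 -0.0271] q [ 0.1901  0.8403  1.3535 -0.      0.9474  0.2652] w 0.006225444434700955 F [ 0.733  -0.3166  0.3737] 10.6
[-0.0001 -1.     -0.0001]
```

View pics/tip4.png

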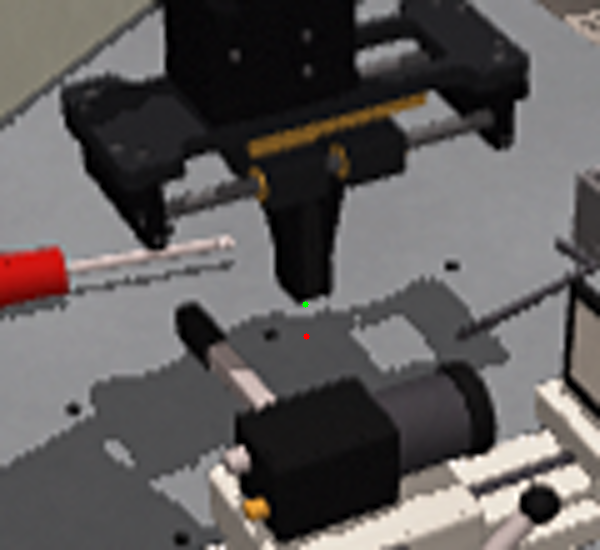

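jog_arm --deltas '[{"xyz": [0, 0.004, -0.01], "fingers": 1, "roll": 0}, {"xyz": [0, 0.006, -0.02], "fingers": 1, "roll": 0}, {"xyz": [0, 0.006, -0.028], "fingers": 1, "roll": 0}, {"xyz": [0, 0.006, -0.036], "fingers": 1, "roll": 0}, {"xyz": [0, 0.006, -0.044], "fingers": 1, "roll": 0}, {"xyz": [0, 0.006, -0.044], "fingers": 1, "roll": 0}]'

```text
clock: 11.3
tcp_pos: [0.6115, 0.2429, 0.0234]
ee_rot: [0.481, -0.518, 0.518, -0.481]
ft_force: [1.0, 0.1, -0.6]
width: 0.007
```

```bash
python3 g.py -.0083 .140 .024;python3 tip.py pics/tip5.png
```

```text
rail [0.0073 0.1438 0.0234] delta [ 0.0038 -0.0006 -0.0156] q [ 0.2087  0.8077  1.4709 -0.0003  0.8624  0.283 ] w 0.007031845039195645 F [ 0.9893  0.22   -0.5522] 11.3
[ 0.0008 -1.      0.    ]
```

View pics/tip5.png

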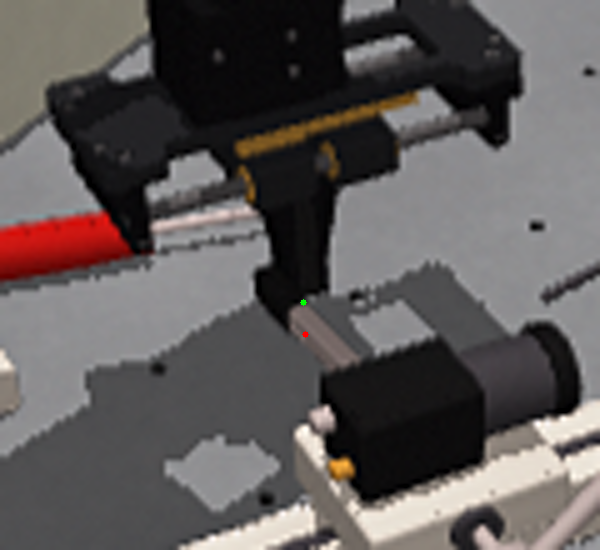

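jog_arm --deltas '[{"xyz": [0.001, 0, -0.007], "fingers": 1, "roll": 0}, {"xyz": [0.004, 0, -0.016], "fingers": 1, "roll": 0}, {"xyz": [0.007, 0, -0.023], "fingers": 1, "roll": 0}, {"xyz": [0.01, 0, -0.029], "fingers": 1, "roll": 0}, {"xyz": [0.01, 0, -0.029], "fingers": 1, "roll": 0}]'

```text
clock: 11.9
tcp_pos: [0.5836, 0.2367, 0.024]
ee_rot: [0.479, -0.518, 0.519, -0.483]
ft_force: [2.2, 4.3, 1.0]
width: 0.004
```

```bash
python3 g.py -.044 .1145 .024;python3 tip.py pics/tip6.png
```

```text
rail [-0.0201  0.1356  0.024 ] delta [ 0.0211 -0.0001 -0.0239] q [0.2069 0.7791 1.5523 0.0034 0.8053 0.2807] w 0.00378533864250096 F [1.9075 4.4554 1.0428] 11.9
[-0.0011 -1.     -0.0037]
```

View pics/tip6.png

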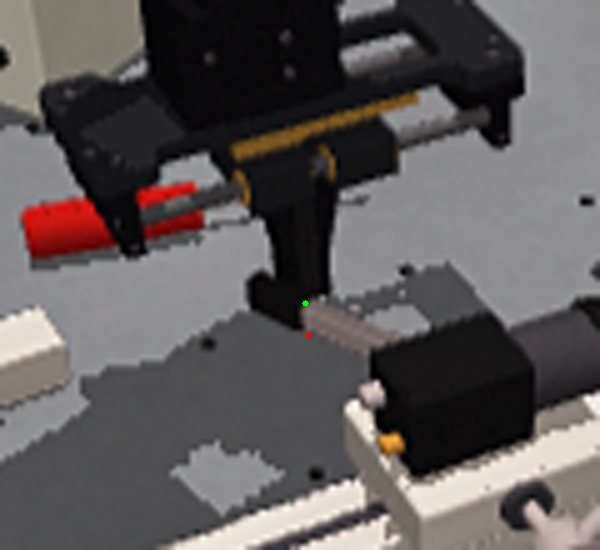

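jog_arm --deltas '[{"xyz": [0.004, 0, -0.006], "fingers": 1, "roll": 0}, {"xyz": [0.0085, 0, -0.0125], "fingers": 1, "roll": 0}, {"xyz": [0.014, 0, -0.018], "fingers": 1, "roll": 0}, {"xyz": [0.0195, 0, -0.0225], "fingers": 1, "roll": 0}, {"xyz": [0.0195, 0, -0.0225], "fingers": 1, "roll": 0}]'

```text
clock: 12.5
tcp_pos: [0.5584, 0.2192, 0.0238]
ee_rot: [-0.479, 0.519, -0.518, 0.482]
ft_force: [1.1, 7.0, 1.0]
width: 0.005
```

```bash
python3 g.py -.0518 .1019 .024;python3 tip.py pics/tip7.png
```

```text
rail [-0.0439  0.1162  0.0238] delta [ 0.0143 -0.0002 -0.0078] q [0.1861 0.7542 1.6304 0.0049 0.755  0.2595] w 0.00452492638253156 F [0.6087 7.0706 1.0369] 12.5
[-0.0019 -1.     -0.0037]
```

View pics/tip7.png

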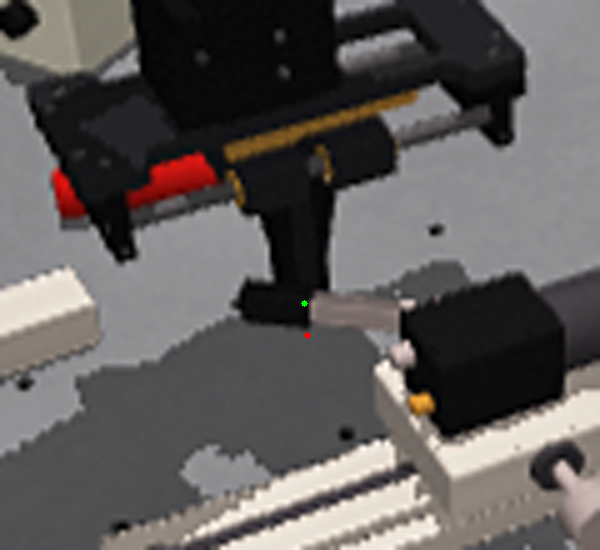

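jog_arm --deltas '[{"xyz": [0.006, 0, -0.006], "fingers": 1, "roll": 0}, {"xyz": [0.013, 0, -0.012], "fingers": 1, "roll": 0}, {"xyz": [0.018, 0, -0.015], "fingers": 1, "roll": 0}, {"xyz": [0.023, 0, -0.017], "fingers": 1, "roll": 0}, {"xyz": [0.028, 0, -0.018], "fingers": 1, "roll": 0}, {"xyz": [0.032, 0, -0.019], "fingers": 1, "roll": 0}]'

```text
clock: 13.2
tcp_pos: [0.5395, 0.1879, 0.0239]
ee_rot: [0.478, -0.518, 0.519, -0.483]
ft_force: [4.9, 5.4, 0.8]
width: 0.01
```

```bash
python3 g.py -.065 .075 .024;python3 tip.py pics/tip8.png
```

```text
rail [-0.0604  0.0836  0.0239] delta [ 0.0087 -0.0001 -0.0046] q [0.1386 0.7301 1.7083 0.0029 0.6972 0.2126] w 0.01008365247399541 F [4.4466 5.7871 0.7752] 13.2
[-0.0013 -1.     -0.0031]
```

View pics/tip8.png

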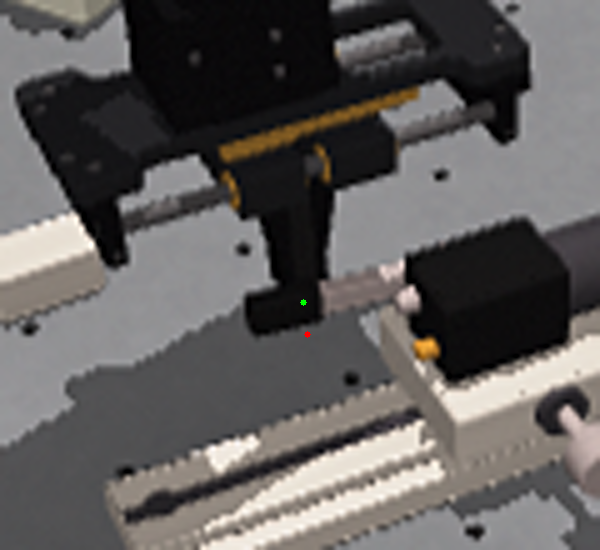

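jog_arm --deltas '[{"xyz": [0.003, 0, -0.001], "fingers": 1, "roll": 0}, {"xyz": [0.006, 0, -0.001], "fingers": 1, "roll": 0}, {"xyz": [0.009, 0, -0.001], "fingers": 1, "roll": 0}, {"xyz": [0.009, 0, -0.001], "fingers": 1, "roll": 0}]'

```text
clock: 13.7
tcp_pos: [0.5368, 0.1801, 0.0237]
ee_rot: [-0.478, 0.519, -0.519, 0.482]
ft_force: [2.8, 11.1, 0.4]
width: 0.003
```

```bash
python3 g.py -.065 .075 .024
```

```text
rail [-0.0626  0.0756  0.0237] delta [ 0.0006 -0.0003 -0.0024] q [0.1241 0.7268 1.7205 0.0062 0.6902 0.1974] w 0.003171312053413428 F [ 1.9449 11.3061  0.4229] 13.7
[-0.003  -1.     -0.0047]
```

jog_arm --deltas '[{"xyz": [0.002, 0, 0], "fingers": 1, "roll": 0}, {"xyz": [0.002, 0, 0], "fingers": 1, "roll": 0}]'

```text
clock: 13.9
tcp_pos: [0.5368, 0.1799, 0.0238]
ee_rot: [-0.477, 0.52, -0.519, 0.483]
ft_force: [2.9, 17.3, 0.2]
width: 0.009
```

```bash
python3 g.py -.065 .075 .024
```

```text
rail [-0.0625  0.0754  0.0238] delta [ 0.0004 -0.0002 -0.0025] q [0.1224 0.7263 1.7219 0.0099 0.6882 0.1939] w 0.008886302981252592 F [ 1.6306 17.4839  0.1778] 13.9
[-0.0042 -1.     -0.0072]
```

The lever is at its stop: 17 N with no further travel. I'll back away towards +y, then go up and clear, and look.

jog_arm --deltas '[{"xyz": [-0.01, 0, 0], "fingers": 1, "roll": 0}, {"xyz": [-0.025, 0, 0], "fingers": 1, "roll": 0}, {"xyz": [-0.025, -0.04, 0], "fingers": 1, "roll": 0}, {"xyz": [-0.025, -0.09, 0], "fingers": 1, "roll": 0}, {"xyz": [-0.025, -0.14, 0], "fingers": 1, "roll": 0}, {"xyz": [-0.06, -0.18, 0], "fingers": 1, "roll": 0}, {"xyz": [-0.11, -0.2, 0], "fingers": 1, "roll": 0}, {"xyz": [-0.16, -0.2, 0], "fingers": 1, "roll": 0}, {"xyz": [-0.16, -0.2, 0], "fingers": 1, "roll": 0}, {"xyz": [-0.16, -0.2, 0], "fingers": 1, "roll": 0}]'

```text
clock: 14.9
tcp_pos: [0.5456, 0.3363, 0.2223]
ee_rot: [-0.483, 0.518, -0.518, 0.481]
ft_force: [0.3, -0.5, -0.7]
width: 0.007
```

```bash
python3 - <<'E'
from h import *
print(status.state()['ft_force'],status.state()['clock'])
for n in ["side","scene"]:
    a=snapshot(n)[:,:,::-1];cv2.imwrite(f"pics/{n}11f.png",a)
    if n=="side": a=a[120:260,165:365]
    else: a=a[170:320,215:385]
    cv2.imwrite(f"pics/{n}11.png",cv2.resize(a,None,fx=4,fy=4,interpolation=cv2.INTER_CUBIC))
for th in (1.4,1.5,1.57):
    print(th,[(proj('scene',O+RL@[-r*np.sin(th),.06+r*np.cos(th),.049])-[214.6,169.6])*4 for r in (0,.074)])
E
```

```text
[ 0.28981604 -0.49702074 -0.74270673] 14.9
1.4 [array([432.16406538, 354.01055588]), array([562.45021302, 275.26395452])]
1.5 [array([432.16406538, 354.01055588]), array([552.41098113, 263.52830007])]
1.57 [array([432.16406538, 354.01055588]), array([544.71967785, 255.87486928])]
```

View pics/scene11.png

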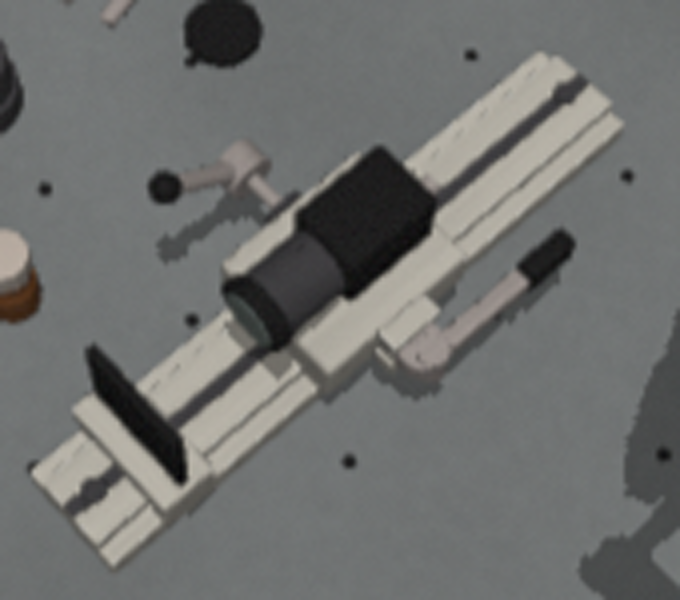

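View pics/side11.png

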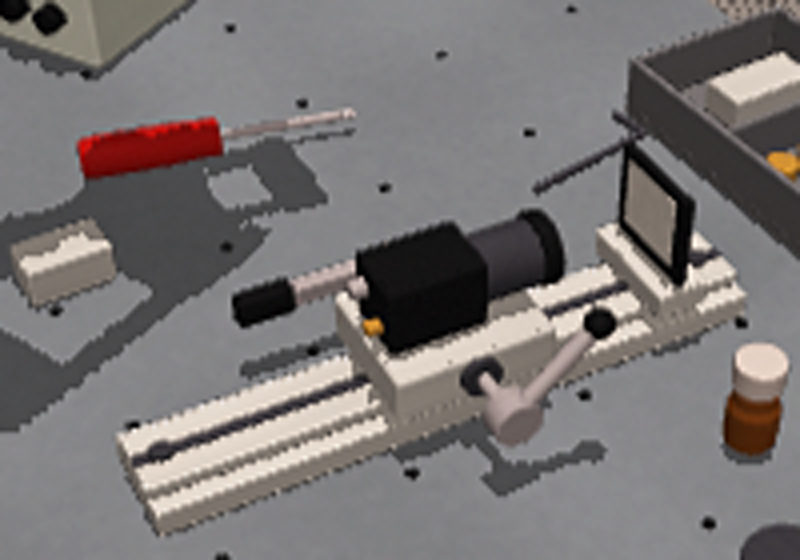

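View pics/scene11f.png

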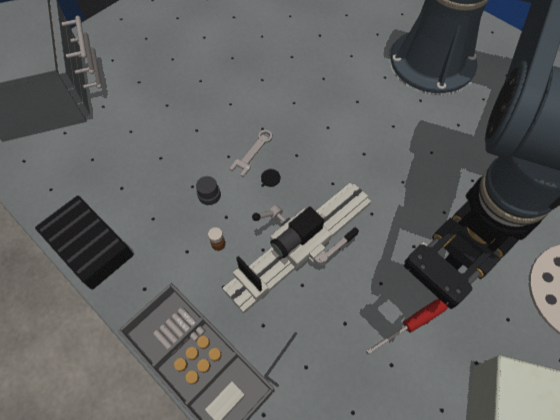

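Both views agree. The paddle at (547,257) in the enlarged scene view matches the fully closed prediction of (545,256), and the lever lies along the rail. The nut arm is still down to +x, and the bystanders are where they were.

```bash
python3 -c "
from plant import order
print(order.hand_in())"
```

```text
the job is handed in; nothing more can be done
None
```

The carriage is clamped and the job is handed in, at about 15 s on the clock.

- **Nut:** I turned it first, with the lever still open, pushing its ball over the top to +x with the shut fingers. It came up firm: the force reached 22 N while the tool moved only 0.4 mm for 2 mm commanded. In the last picture the arm was still at its stop.
- **Lever:** I then swung it closed with the shut fingers until it met its stop, at 17 N with no further travel. After I backed away it stayed folded parallel to the rail. The paddle centre was within about 2 px (in the 4× enlarged view) of where it should be at 1.57 rad.
- **Final state:** the loose things looked undisturbed in the last pictures, and the robot was clear of everything with almost no force reading.

**Checks that disagreed:**
- The shut fingertips were about 7 to 11 mm above the reported TCP, not 19 mm below it. I judged this from the side view and the ball contact and allowed for it.
- Early in the nut turn the ball rose against the finger with about 21 N, which I relieved by lifting slightly.
- The slope of the lever measured from its hub pixel read nearer 1.5 rad than 1.57. The hub is hard to place in the picture, so I relied on the paddle position and the firm stop.

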